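# Sort the parts of an opened power supply

## Robot

A 6-joint arm with a two-finger parallel gripper is mounted at the origin on the work surface. World frame = base frame: x ahead of the robot, y to its left, z up, the work surface at z = 0. Lengths are in mm, angles in rad, forces in N, time in s.
With the tool pointing down it reaches from about 400 to 925 mm from the base axis. Payload 12.5 kg.
Tool frame: the origin (TCP) lies at the centre of the arm's flange, where the gripper is bolted on; the fingertips stand 190 mm ahead of it and the grasp point (between the pads) lies 171 mm ahead of it; z points along the fingers, y is the line along which they close (so a half turn about z gives the same grasp; the last joint's range is limited). The gripper opens to 95 mm and grips with 3 to 60 N. Pads are 20 mm wide; open, the fingers measure 119 mm over their backs; the gripper's body (75 mm by 180 mm) begins 59 mm behind the grasp point.
Start: joints at [1.15, 0.491, 1.559, -0, 1.092, -0.106], TCP at [193.493, 594.294, 404.761] pointing down, gripper open.
Joint ranges: [-3.1, 3.1], [-0.84, 2.19], [0.05, 2.79], [-1.13, 4.28], [0.06, 2.93], [-2.69, 2.69]. Speed limits (rad/s): [2.22, 2.22, 2.79, 3.14, 3.14, 3.14].

## Interface

Orientations are given as [roll, pitch, yaw] about the fixed x, y, z axes, in that order (R = Rz(yaw) Ry(pitch) Rx(roll)).
In Python, from cell import env, read_camera, search_frame, cut_out gives the robot as it stands. The module is installed in compiled form; this text tells all that it offers.
- The arm moves only by the tool move_arm, never from a script. Its argument "commands" is a list of rows, each a list of 3 entries, a list of its own where there are three numbers: the shift along the world's x, y, z normalised to -1 to 1, where 1 is 0.03 m, then the turn about the world's z normalised to -1 to 1, where 1 is 0.08 rad, then the opening, from -1 (shut) to 1 (fully open), so that 0 is half open. A call has 1 to 20 rows; each row shifts and turns the commanded pose from where the row before left it; what a row does not reach is not made up. A row lasts 1/12 s, in which the tool goes at most 41.7 mm and 7.16 degrees, less where a joint would pass 70% of its speed; a pose out of reach is approached as far as the arm can. A call with a number of a shift or a turn outside -1 to 1 is refused whole. A call with a gripper value outside its range is refused whole. The fingers move at their own pace and stop on an object; the grip force is fixed at half the most. Time passes only in rows, so rows that do not move let the fingers close. It gives the time, the measured TCP pose, the force, the opening and the grip force at its end, in the units of the state.
- env.state(): the state, without advancing time (a new reading comes with each control period).
- read_camera(name): name is "scene" or "top" or "wrist"; returns a dict with "image" (400x640x3 uint8, red, green, blue), "fx", "fy", "cx", "cy" (pixels), "D" ([k1, k2, p1, p2, k3] as OpenCV has them; the pictures are not rectified), "rvec" (rotation vector, rad) and "tvec" (3), from world to camera coordinates, as OpenCV has them. Camera axes: x right, y down, z forward; pixel columns grow to the right and rows downward; lengths in mm; the calibration is good to about 2 mm. A picture is of the moment at which its call begins. There is no depth.
- env.job_done(): hands the job in; it is judged then, once.
Trained networks look in a picture, given as the dict that the camera call returned (one of the last four; its "shot" number tells which), for a name from the list of things; names that differ only in an ending like _2 or _b are one class to them, and where a whole thing is asked for, a point or a joint stands for the part that bears it (a point fixed in the world has none). Each returns a list of dicts, best first, with "confidence" (0 to 1); they miss things now and then, are a little off and sometimes report something else, mostly with a low value. They report only what shows in the picture. A call takes as long as a camera call. They do not tell look-alikes from the thing itself.
- search_frame(thing, picture): "at" ([column, row] in pixels, amid what is visible of it).
- cut_out(thing, picture): "region" (400x640 bool, what is visible of it) and "at" ([column, row] in pixels, amid what is visible of it).
The state is a dict: "t": time; "joints": joint angles; "qvel": joint speeds; "tau": joint torques, N m; "eef_pos": TCP position; "tcp_rot": TCP orientation; "ft_force": force on the tool from outside, world axes, zero at the start; "moment": the same for the moment, N m; "opening": opening from 0.0 (shut) to 1.0 (fully open); "grip_force": force on a finger pad.
Only numpy, scipy, OpenCV 4.12 (cv2) and the standard library are available. Lean on these libraries where they do the work, as an engineer would, in place of code of your own. Each camera call takes 0.05 s, during which the arm holds its last target. There are 200 camera calls.

## Task

Sort the parts from the opened power supply: stand both battery cells upright in the square bin, stand the capacitor upright in the round dish, and set the finned heatsink and the transformer side by side in the rectangular tray, each upright as it stands now and flat on the floor of the tray. Set each part down rather than dropping it, and leave the solder spool and the multimeter where they are.

Things in the scene. Friction and masses are not known exactly. Their poses are not given: they have to be found in the camera images.
- cell_a_center (a point): a bare rechargeable battery cell: dark brown cylinder, diameter 18, 65 high with a small steel button (diameter 7, 2 high) on top, standing upright, about 46 g. The point is its centre, half-way up; z points along it. The two cells are alike and interchangeable. Sizes in mm.
- cell_b_center (a point): a bare rechargeable battery cell: dark brown cylinder, diameter 18, 65 high with a small steel button (diameter 7, 2 high) on top, standing upright, about 46 g. The point is its centre, half-way up; z points along it. The two cells are alike and interchangeable. Sizes in mm.
- capacitor_center (a point): a squat capacitor: black cylinder with a bare aluminium top, diameter 35, 42 high, standing upright, about 50 g (twice as thick as a cell). The point is its centre, half-way up; z up. Sizes in mm.
- heatsink_center (a point): a finned aluminium heatsink, about 80 g, lying on its flat base with the fins up: 50 along its x (along the fins), 40 along its y (across them), 30 high. The outer fins take a grip across y anywhere in their height. The point is its centre, half-way up; z up. Sizes in mm.
- transformer_center (a point): a small transformer standing upright, about 250 g: dark steel core 48 along its x, 22 along its y, 40 high, with a copper winding through its middle (26 along x, 38 along y overall, from 8 to 32 above its underside). The core's two flat end faces, 48 apart along x, take a grip. The point is its centre, half-way up; z up. Sizes in mm.
- tray: shallow rectangular aluminium tray, open on top, fixed to the table: outside 125 along its x, 165 along its y (the long way), 20 high, walls and floor 4 thick. Origin at the centre of its underside, on the table; z up. Sizes in mm.
- square_bin: square grey plastic bin, open on top, fixed to the table: outside 110 by 110 (x, y), 35 high, walls and floor 4 thick. Origin at the centre of its underside; z up. Sizes in mm.
- dish: round steel dish, open on top, fixed to the table: outside diameter 110 at the foot and 120 at the rim, 25 high, wall 3 and floor 4 thick. Origin at the centre of its underside; z up. Sizes in mm.
- spool_center (a point): a loose spool of solder wire standing on its flange, black flanges, diameter 60, 40 high: not part of the job, leave it alone. The point is its centre. Sizes in mm.
- meter_center (a point): a loose red and black multimeter lying on its back, 115 along its x, 62 along its y, 36 high with its dial: not part of the job, leave it alone. The point is the middle of its case, 14 above the table. Sizes in mm.
Not all that is in view belongs to the job. Leave any purple or red look-alike of the tray alone.

How it is judged (in metres and radians):
At the end, for the whole second after the job is handed in: Both cells in the square bin, the capacitor in the dish, heatsink and transformer in the tray: each upright within 0.2 rad, on the floor within 6 mm, inside the walls, released and at rest; spool and multimeter within 30 mm of where they were (x of cell_a_center in the frame of square_bin between -0.046 and 0.046 m and y of cell_a_center in the frame of square_bin between -0.046 and 0.046 m and z of each of cell_a_center, cell_b_center in the frame of square_bin below 0.0425 m and angle between each of cell_a_center, cell_b_center, capacitor_center, heatsink_center, transformer_center's own z axis and vertical below 0.2 rad and linear speed of each of cell_a, cell_b, capacitor, heatsink, transformer below 0.02 m/s and angular speed of each of cell_a, cell_b, capacitor, heatsink, transformer below 0.3 rad/s and x of cell_b_center in the frame of square_bin between -0.046 and 0.046 m and y of cell_b_center in the frame of square_bin between -0.046 and 0.046 m and horizontal distance between capacitor_center and dish below 0.042 m and z of capacitor_center in the frame of dish below 0.031 m and x of heatsink_center in the frame of tray between -0.045 and 0.045 m and y of heatsink_center in the frame of tray between -0.065 and 0.065 m and z of heatsink_center in the frame of tray below 0.025 m and x of transformer_center in the frame of tray between -0.045 and 0.045 m and y of transformer_center in the frame of tray between -0.065 and 0.065 m and z of transformer_center in the frame of tray below 0.03 m and distance of each of spool_center, meter_center from where it was at the start of the episode below 0.03 m); the robot touches nothing.
It fails at once if a part was dropped or thrown (it fell freely by more than about 30 mm) ((linear speed of cell_a above 0.8 m/s and contact force between the fingers and cell_a below 0.01 N) or (linear speed of cell_b above 0.8 m/s and contact force between the fingers and cell_b below 0.01 N) or (linear speed of capacitor above 0.8 m/s and contact force between the fingers and capacitor below 0.01 N) or (linear speed of heatsink above 0.8 m/s and contact force between the fingers and heatsink below 0.01 N) or (linear speed of transformer above 0.8 m/s and contact force between the fingers and transformer below 0.01 N)).
It fails at once if the spool was pushed aside (by more than 30 mm) (distance of spool_center from where it was at the start of the episode above 0.03 m).
It fails at once if the meter was pushed aside (by more than 30 mm) (distance of meter_center from where it was at the start of the episode above 0.03 m).
It also fails if it takes over 131 s, if anything falls off the work surface, if the arm or the gripper's body presses on something with over 40 N, if the wrist force passes 120 N, or if a joint passes its speed limit or range.

## Working session

There is one attempt and no reset: what is moved stays moved. The work goes in short steps, Python scripts to look and compute and a tool call to move; the robot and the scene stay as the last step left them, time stands still between calls to the robot, and variables do not carry over. Pictures are saved under pics/ and viewed, at most 14 in all, crops included, and the job is handed in when it is done.

Besides the shell and the picture viewer there is one more tool, called as a command line: name --argument value ..., lists and objects as JSON in quotes. move_arm: Moves the arm, as the interface text tells. Its arguments: {"type":"object","properties":{"commands":{"type":"array","items":{"type":"array"}}},"required":["commands"]}

```bash
mkdir -p pics; cat > h.py <<'E'
import numpy as np, cv2
from cell import env, read_camera, search_frame, cut_out
def ray(p,uv,z):
    K=np.array([[p["fx"],0,p["cx"]],[0,p["fy"],p["cy"]],[0,0,1]],float)
    n=cv2.undistortPoints(np.array([[uv]],float),K,np.array(p["D"],float))[0,0]
    R=cv2.Rodrigues(np.array(p["rvec"],float))[0]; t=np.array(p["tvec"],float).ravel()
    c=-R.T@t; d=R.T@np.array([n[0],n[1],1]); return c+d*(z-c[2])/d[2]
def proj(p,X):
    K=np.array([[p["fx"],0,p["cx"]],[0,p["fy"],p["cy"]],[0,0,1]],float)
    return cv2.projectPoints(np.array(X,float).reshape(-1,1,3),np.array(p["rvec"],float),np.array(p["tvec"],float),K,np.array(p["D"],float))[0][:,0]
def save(p,n): cv2.imwrite(f"pics/{n}.png",p["image"][:,:,::-1])
E
cat > a.py <<'E'
from h import *
Z=dict(cell_a_center=32,capacitor_center=21,heatsink_center=15,transformer_center=20,tray=5,square_bin=15,dish=10,spool_center=20,meter_center=14)
print(env.state())
for c in ("top","scene"):
    p=read_camera(c); save(p,c+"0")
    R=cv2.Rodrigues(np.array(p["rvec"],float))[0]; print(c,"cam",-R.T@np.array(p["tvec"]).ravel())
    for n,z in Z.items():
        for r in search_frame(n,p): print(c,n,np.round(r["at"]),round(r["confidence"],2),ray(p,r["at"],z).round())
E
python3 a.py
```

```text
{'t': 0.0, 'joints': array([ 1.15036728e+00,  4.91555248e-01,  1.55946021e+00, -6.81703492e-06,
        1.09169221e+00, -1.05572129e-01]), 'qvel': array([-0.00121503, -0.00025941,  0.00068672, -0.00063403, -0.00046193,
        0.00157839]), 'tau': array([ 5.24803236e-04, -6.12646580e+01, -2.58162940e+01,  6.92342059e-02,
        4.83626628e-02, -9.22169784e-05]), 'eef_pos': array([193.49753437, 594.25408197, 404.16060133]), 'tcp_rot': array([-3.14048321e+00, -1.11483915e-04,  2.82673882e+00]), 'ft_force': array([ 0.11200486, -0.63608866,  0.17125453]), 'moment': array([ 0.01191052,  0.01650836, -0.0435608 ]), 'grip_force': 0.0, 'opening': 1.0001260530272824}
top cam [ 332.90141861  -99.98963904 1436.75118342]
top cell_a_center [183. 271.] 0.49 [340. 273.  32.]
top heatsink_center [286. 232.] 0.64 [457.  -7.  15.]
top transformer_center [390. 274.] 0.69 [ 348. -295.   20.]
top tray [422. 135.] 0.97 [ 748. -387.    5.]
top tray [492. 250.] 0.64 [ 420. -586.    5.]
top tray [418. 211.] 0.58 [ 526. -376.    5.]
top square_bin [286. 171.] 0.79 [630.  -1.  15.]
top dish [152. 199.] 0.91 [542. 380.  10.]
top dish [390. 273.] 0.28 [ 352. -297.   10.]
top spool_center [221. 155.] 0.97 [671. 187.  20.]
top meter_center [354. 160.] 0.56 [ 667. -190.   14.]
scene cam [1003.17323398  411.18819541 1267.11315859]
scene cell_a_center [397. 234.] 0.62 [444. 143.  32.]
scene capacitor_center [398. 233.] 0.53 [435. 138.  21.]
scene heatsink_center [364. 208.] 0.65 [450.  -5.  15.]
scene transformer_center [331. 141.] 0.7 [ 342. -290.   20.]
scene tray [268. 106.] 0.96 [ 403. -596.    5.]
scene tray [230. 189.] 0.94 [ 746. -383.    5.]
scene tray [282. 154.] 0.8 [ 510. -376.    5.]
scene square_bin [322. 244.] 0.78 [647.   0.  15.]
scene dish [432. 310.] 0.83 [541. 379.  10.]
scene spool_center [359. 289.] 0.94 [662. 188.  20.]
scene meter_center [283. 209.] 0.77 [ 659. -188.   14.]
```

View pics/top0.png

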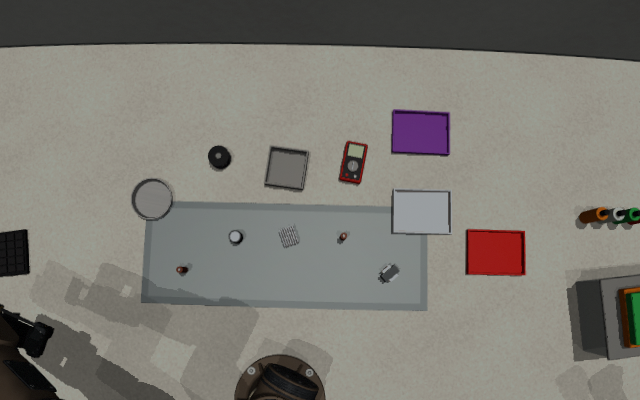

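View pics/scene0.png

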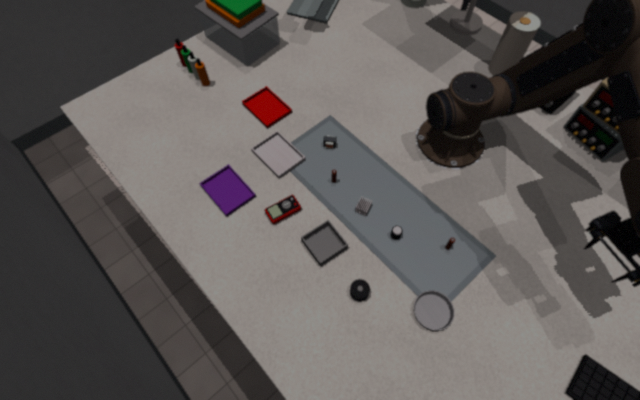

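The top view shows silver tray (421,212), with the purple (421,132) and red (496,252) look-alikes to be left alone. The cells are at (182,269) and (342,237), capacitor (236,237), heatsink (289,236), transformer (389,273), bin (287,168), dish (152,199), spool (219,157), meter (353,162).

```bash
cat > b.py <<'E'
from h import *
p=read_camera("top"); im=p["image"]
def best(n,uv):
    rs=[r for r in cut_out(n,p) if np.hypot(*(np.array(r["at"])-uv))<25]
    return rs[0] if rs else None
for n,uv,z in (("tray",(421,212),20),("square_bin",(287,168),35),("dish",(152,199),25)):
    r=best(n,uv)
    if r is None: print(n,None); continue
    c=max(cv2.findContours(r["region"].astype(np.uint8),0,2)[0],key=cv2.contourArea)[:,0]
    W=np.array([ray(p,u,z)[:2] for u in c.astype(float)],np.float32)
    print(n,round(r["confidence"],2),cv2.minAreaRect(W),cv2.minEnclosingCircle(W), c.min(0),c.max(0))
for n,uv,z in (("cell_a_center",(182,269),32),("cell_a_center",(342,237),32),("capacitor_center",(236,237),42),("heatsink_center",(289,236),28),("transformer_center",(389,273),38)):
    r=best(n,uv); print(n,ray(p,uv,z).round(), None if r is None else ray(p,r["at"],z).round())
c=im[90:300,130:530]; cv2.imwrite("pics/crop1.png",cv2.resize(c[:,:,::-1],None,fx=2,fy=2,interpolation=cv2.INTER_CUBIC))
p=read_camera("wrist");R=cv2.Rodrigues(np.array(p["rvec"],float))[0]; print("wrist cam",-R.T@np.array(p["tvec"]).ravel(),R.round(2),p["fx"])
E
python3 b.py
```

```text
tray 0.81 ((525.178466796875, -384.01739501953125), (124.5863265991211, 164.79107666015625), 0.26163145899772644) ((525.4459228515625, -384.01617431640625), 100.77281951904297) [393 189] [451 233]
square_bin 0.88 ((637.7883911132812, 1.2278823852539062), (114.9712905883789, 116.67188262939453), 82.79570770263672) ((636.5664672851562, 0.8341048955917358), 75.50802612304688) [264 146] [308 189]
dish 0.68 ((541.9833374023438, 377.21307373046875), (114.4367446899414, 117.16181945800781), 1.6543190479278564) ((542.4682006835938, 379.37005615234375), 61.18877029418945) [132 178] [172 218]
cell_a_center [346. 276.  32.] [338. 274.  32.]
cell_a_center [ 446. -160.   32.] None
capacitor_center [438. 129.  42.] None
heatsink_center [445. -15.  28.] [453.  -9.  28.]
transformer_center [ 351. -289.   38.] [ 347. -295.   38.]
wrist cam [122.05105371 619.12535635 384.56706112] [[ 0.31  0.95 -0.  ]
 [ 0.91 -0.3   0.27]
 [ 0.26 -0.08 -0.96]] 352.8407353515414
```

View pics/crop1.png

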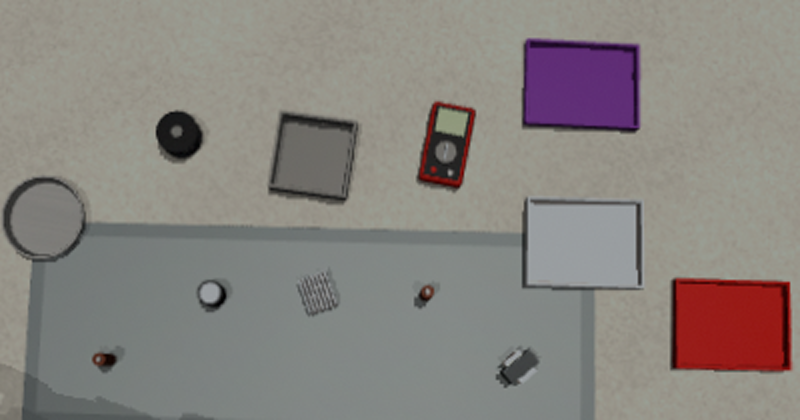

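The crop confirms the choice: the aluminium tray at crop (583,243), the brown cells at (104,359) and (426,293), and the capacitor with its bare top at (211,293). I'll go above the first cell now.

move_arm --commands '[[[0.44, -0.97, -0.2], 0, 1], [[0.44, -0.97, -0.2], 0, 1], [[0.44, -0.97, -0.2], 0, 1], [[0.44, -0.97, -0.2], 0, 1], [[0.44, -0.97, -0.2], 0, 1], [[0.44, -0.97, -0.2], 0, 1], [[0.44, -0.97, -0.2], 0, 1], [[0.44, -0.97, -0.2], 0, 1], [[0.44, -0.97, -0.2], 0, 1], [[0.44, -0.97, -0.2], 0, 1], [[0.44, -0.97, -0.2], 0, 1], [[0, 0, 0], 0, 1], [[0, 0, 0], 0, 1]]'

```text
t: 2.58
eef_pos: [339.4, 273.2, 338.8]
tcp_rot: [3.142, -0.0, 2.824]
ft_force: [0.4, -1.0, -0.1]
opening: 0.999
grip_force: 0.0
```

```bash
cat > look.py <<'E'
from h import *
import sys
n,z,name=sys.argv[1],float(sys.argv[2]),sys.argv[3]
p=read_camera("wrist"); save(p,name); s=env.state(); print(s["eef_pos"].round(1),s["tcp_rot"].round(3),round(s["t"],1))
for r in cut_out(n,p):
    c=max(cv2.findContours(r["region"].astype(np.uint8),0,2)[0],key=cv2.contourArea)[:,0].astype(float)
    W=np.array([ray(p,u,z)[:2] for u in c],np.float32)
    print(np.round(r["at"]),round(r["confidence"],2),"at",ray(p,r["at"],z).round(1),"bbox px",c.min(0),c.max(0),"rect",np.round(np.hstack([np.ravel(x) for x in cv2.minAreaRect(W)]),1), ray(p,s["eef_pos"][:2],z) is None)
E
python3 look.py cell_a_center 32 w1
```

```text
[339.  274.  338.9] [3.141 0.    2.825] 2.6
[328. 211.] 0.67 at [350.5 274.5  32. ] bbox px [320. 189.] [343. 227.] rect [349.3 278.   19.6  33.5  71.7] False
```

View pics/w1.png

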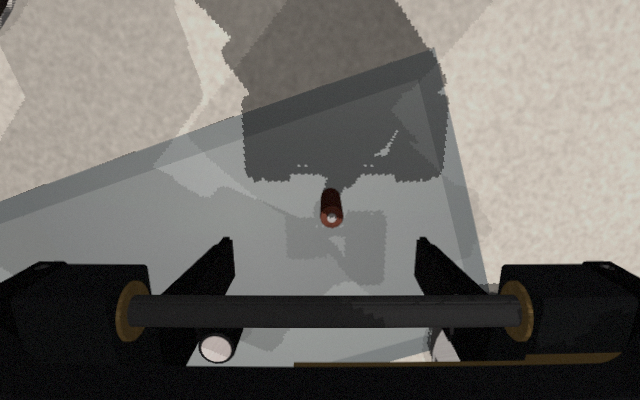

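The cell shows at (331,205), with its button top at about (332,217) and its foot at about (331,193). The capacitor's top is at (216,347).

```bash
python3 - <<'E'
from h import *
p=read_camera("wrist")
print(ray(p,(332.5,217),67),ray(p,(331.5,193.5),5),ray(p,(216,347),42))
for z in(0,67): print(z,proj(p,[[350,278,z],[346,276,z],[339,274,z]]))
E
```

```text
[345.6136178  280.51053733  67.        ] [343.11301752 281.85810913   5.        ] [440.57159699 137.19951228  42.        ]
0 [[329.71012436 200.2611267 ]
 [326.35435106 196.96666424]
 [321.97410963 190.67129334]]
67 [[331.09675034 223.2692901 ]
 [326.92833624 219.24830416]
 [321.47765136 211.54819334]]
```

move_arm --commands '[[[0.2, 0.22, 0], 0, 1], [[0, 0, -0.82], 0, 1], [[0, 0, -0.82], 0, 1], [[0, 0, -0.82], 0, 1], [[0, 0, -0.82], 0, 1], [[0, 0, -0.82], 0, 1], [[0, 0, 0], 0, 1], [[0, 0, 0], 0, -1], [[0, 0, 0], 0, -1], [[0, 0, 0], 0, -1], [[0, 0, 0], 0, -1], [[0, 0, 0], 0, -1], [[0, 0, 0], 0, -1], [[0, 0, 0], 0, -1], [[0, 0, 0], 0, -1]]'

```text
t: 3.98
eef_pos: [344.7, 280.8, 216.0]
tcp_rot: [3.141, 0.0, 2.827]
ft_force: [-1.0, -0.3, -0.4]
opening: 0.496
grip_force: 0.0
```

move_arm --commands '[[[0, 0, 0], 0, -1], [[0, 0, 0], 0, -1], [[0, 0, 0], 0, -1], [[0, 0, 0], 0, -1], [[0, 0, 0], 0, -1], [[0, 0, 0], 0, -1], [[0, 0, 0], 0, -1], [[0, 0, 0], 0, -1], [[0, 0, 0], 0, -1]]'

```text
t: 4.73
eef_pos: [344.7, 280.8, 215.7]
tcp_rot: [3.142, -0.0, 2.827]
ft_force: [-0.3, -0.6, 0.3]
opening: 0.181
grip_force: 30.0
```

move_arm --commands '[[[0, 0, 0.5], 0, -1], [[0, 0, 1], 0, -1], [[0, 0, 1], 0, -1], [[0, 0, 1], 0, -1], [[0.875, -0.77, 0.2], 0, -1], [[0.875, -0.77, 0.2], 0, -1], [[0.875, -0.77, 0], 0, -1], [[0.875, -0.77, 0], 0, -1], [[0.875, -0.77, 0], 0, -1], [[0.875, -0.77, 0], 0, -1], [[0.875, -0.77, 0], 0, -1], [[0.875, -0.77, 0], 0, -1], [[0.875, -0.77, 0], 0, -1], [[0.875, -0.77, 0], 0, -1], [[0.875, -0.77, 0], 0, -1], [[0.875, -0.77, 0], 0, -1], [[0, 0, 0], 0, -1]]'

```text
t: 6.15
eef_pos: [662.8, -0.4, 332.2]
tcp_rot: [-3.142, 0.002, 2.824]
ft_force: [-0.2, 0.6, -1.1]
opening: 0.184
grip_force: 30.0
```

```bash
python3 look.py square_bin 35 w2
```

```text
[661.    1.4 331.8] [-3.142 -0.     2.824] 6.2
[316. 172.] 0.64 at [638.4   2.4  35. ] bbox px [232.  91.] [395. 251.] rect [641.2   2.1 111.3 111.4  83.3] False
```

View pics/w2.png

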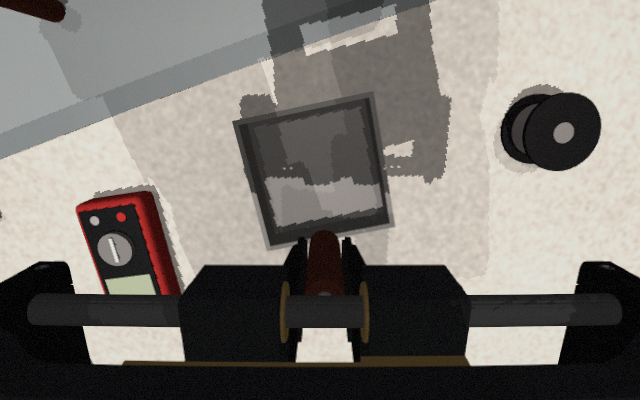

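The bin lies at (315,170) in the wrist view, about (641,2) in the world, and the held cell's foot is at (322,240). I'll set it down near the far side.

move_arm --commands '[[[0.1, 0, -0.85], 0, -1], [[0, 0, -0.85], 0, -1], [[0, 0, -0.85], 0, -1], [[0, 0, -0.85], 0, -1], [[0, 0, -0.3], 0, -1], [[0, 0, 0], 0, -1], [[0, 0, 0], 0, -1]]'

```text
t: 6.83
eef_pos: [662.4, 4.3, 222.1]
tcp_rot: [3.142, -0.0, 2.828]
ft_force: [-0.1, -0.8, -0.2]
opening: 0.185
grip_force: 30.0
```

move_arm --commands '[[[0, 0, -0.05], 0, -1], [[0, 0, 0], 0, -1], [[0, 0, 0], 0, -0.2], [[0, 0, 0], 0, -0.2], [[0, 0, 0], 0, -0.2], [[0, 0, 0], 0, -0.2], [[0, 0, 0], 0, -0.2], [[0, 0, 0], 0, -0.2], [[0, 0, 0.4], 0, -0.2], [[0, 0, 0.8], 0, -0.2], [[0, 0, 1], 0, 1], [[0, 0, 1], 0, 1], [[0, 0, 1], 0, 1]]'

```text
t: 7.92
eef_pos: [662.5, 3.6, 348.6]
tcp_rot: [3.141, 0.0, 2.827]
ft_force: [0.1, -0.2, -0.4]
opening: 0.556
grip_force: 0.0
```

move_arm --commands '[[[-0.8, -0.6, 0], 0, 1], [[-0.8, -0.6, 0], 0, 1], [[-0.8, -0.6, 0], 0, 1], [[-0.8, -0.6, 0], 0, 1], [[-0.8, -0.6, 0], 0, 1], [[-0.8, -0.6, 0], 0, 1], [[-0.8, -0.6, 0], 0, 1], [[-0.8, -0.6, 0], 0, 1], [[-0.8, -0.6, 0], 0, 1], [[0, 0, 0], 0, 1], [[0, 0, 0], 0, 1]]'

```text
t: 8.83
eef_pos: [446.1, -159.1, 347.3]
tcp_rot: [-3.142, 0.001, 2.824]
ft_force: [-0.6, 0.2, 0.3]
opening: 1.001
grip_force: 0.0
```

```bash
cat > cyl.py <<'E'
from h import *
import sys
from scipy.optimize import minimize
# fit upright cylinder (radius r, height h) to mask by silhouette overlap
n,r,h,name=sys.argv[1],float(sys.argv[2]),float(sys.argv[3]),sys.argv[4]
p=read_camera("wrist"); save(p,name); s=env.state(); print(s["eef_pos"].round(1),s["tcp_rot"].round(3),round(s["t"],1))
a=np.linspace(0,2*np.pi,40)
for q in cut_out(n,p):
    m=q["region"]; x0=ray(p,q["at"],h*.6)[:2]
    def f(x):
        P=np.vstack([np.c_[x[0]+r*np.cos(a),x[1]+r*np.sin(a),0*a+z] for z in(0,h)])
        k=np.zeros(m.shape,np.uint8); cv2.fillConvexPoly(k,cv2.convexHull((proj(p,P)*16).round().astype(np.int32)),1,shift=4)
        return -(m&(k>0)).sum()/(m|(k>0)).sum()
    b=minimize(f,x0,method="Nelder-Mead",options=dict(initial_simplex=[x0,x0+[8,0],x0+[0,8]]))
    print(np.round(q["at"]),round(q["confidence"],2),"fit",b.x.round(1),"iou",round(-b.fun,2),"tool to go",(b.x-s["eef_pos"][:2]).round(1))
E
python3 cyl.py cell_b_center 9 65 w3
```

```text
[ 446.8 -158.6  347.1] [-3.142e+00  2.000e-03  2.826e+00] 8.9
[322. 200.] 0.66 fit [ 448.7 -160.2] iou 0.91 tool to go [ 1.9 -1.6]
```

move_arm --commands '[[[0.06, -0.05, -0.87], 0, 1], [[0, 0, -0.87], 0, 1], [[0, 0, -0.87], 0, 1], [[0, 0, -0.87], 0, -0.2], [[0, 0, -0.87], 0, -0.2], [[0, 0, 0], 0, -1], [[0, 0, 0], 0, -1], [[0, 0, 0], 0, -1], [[0, 0, 0], 0, -1], [[0, 0, 0], 0, -1], [[0, 0, 0], 0, -1], [[0, 0, 0], 0, -1], [[0, 0, 0], 0, -1], [[0, 0, 0], 0, -1], [[0, 0, 0], 0, -1], [[0, 0, 0], 0, -1], [[0, 0, 0], 0, -1], [[0, 0, 0], 0, -1]]'

```text
t: 10.43
eef_pos: [448.5, -159.9, 215.8]
tcp_rot: [3.142, 0.0, 2.827]
ft_force: [-0.3, 0.3, 3.0]
opening: 0.185
grip_force: 30.0
```

move_arm --commands '[[[0, 0, 0.5], 0, -1], [[0, 0, 1], 0, -1], [[0, 0, 1], 0, -1], [[0, 0, 1], 0, -1], [[0.8, 0.78, 0], 0, -1], [[0.8, 0.78, 0], 0, -1], [[0.8, 0.78, 0], 0, -1], [[0.8, 0.78, 0], 0, -1], [[0.8, 0.78, 0], 0, -1], [[0.8, 0.78, 0], 0, -1], [[0.8, 0.78, 0], 0, -1], [[0, 0, 0], 0, -1], [[0, 0, 0], 0, -1]]'

```text
t: 11.52
eef_pos: [616.9, 5.1, 320.0]
tcp_rot: [-3.141, -0.001, 2.829]
ft_force: [-0.3, 0.1, -1.0]
opening: 0.186
grip_force: 30.0
```

```bash
python3 cyl.py cell_b_center 9 65 w4
```

```text
[616.3   4.3 320.1] [-3.141e+00 -1.000e-03  2.828e+00] 11.6
[322. 263.] 0.83 fit [664.4 -10.9] iou 0.5 tool to go [ 48.1 -15.2]
```

View pics/w4.png

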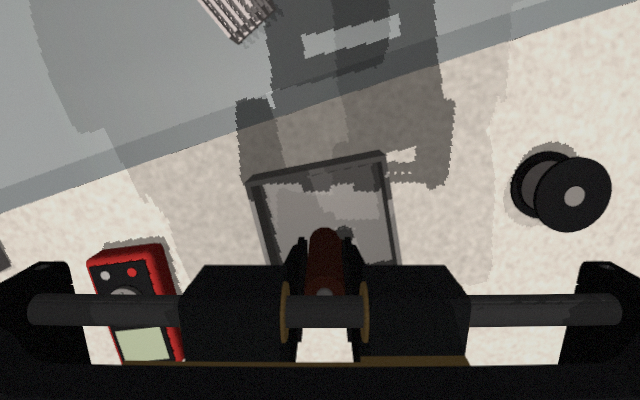

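The held cell's foot is at (325,232), over the near half of the bin. The bin's near rim runs from (250,180) to (382,155).

move_arm --commands '[[[0, 0, -0.95], 0, -1], [[0, 0, -0.95], 0, -1], [[0, 0, -0.95], 0, -1], [[0, 0, -0.3], 0, -1], [[0, 0, -0.18], 0, -1], [[0, 0, 0], 0, -1], [[0, 0, 0], 0, -1], [[0, 0, 0], 0, -0.2], [[0, 0, 0], 0, -0.2], [[0, 0, 0], 0, -0.2], [[0, 0, 0], 0, -0.2], [[0, 0, 0], 0, -0.2], [[0, 0, 0], 0, -0.2], [[0, 0, 0.4], 0, -0.2], [[0, 0, 0.8], 0, -0.2], [[0, 0, 1], 0, 1], [[0, 0, 1], 0, 1], [[0, 0, 1], 0, 1]]'

```text
t: 13.12
eef_pos: [616.2, 3.9, 349.1]
tcp_rot: [3.141, 0.0, 2.827]
ft_force: [-0.3, -0.4, 0.1]
opening: 0.554
grip_force: 0.0
```

move_arm --commands '[[[-0.84, 0.63, 0], 0, 1], [[-0.84, 0.63, 0], 0, 1], [[-0.84, 0.63, 0], 0, 1], [[-0.84, 0.63, 0], 0, 1], [[-0.84, 0.63, 0], 0, 1], [[-0.84, 0.63, 0], 0, 1], [[-0.84, 0.63, 0], 0, 1], [[0, 0, 0], 0, 1], [[0, 0, 0], 0, 1]]'

```text
t: 13.87
eef_pos: [439.3, 136.9, 347.9]
tcp_rot: [3.141, 0.001, 2.829]
ft_force: [0.3, 0.2, -0.3]
opening: 0.998
grip_force: 0.0
```

```bash
python3 cyl.py capacitor_center 17.5 42 w5; python3 - <<'E'
from h import *
p=read_camera("top"); cv2.imwrite("pics/binchk.png",cv2.resize(p["image"][120:300,130:470,::-1],None,fx=2.3,fy=2.3,interpolation=2))
E
```

```text
[440.2 136.4 347.8] [3.141e+00 2.000e-03 2.828e+00] 13.9
[320. 199.] 0.61 fit [442.1 135.4] iou 0.9 tool to go [ 1.9 -1.1]
```

View pics/binchk.png

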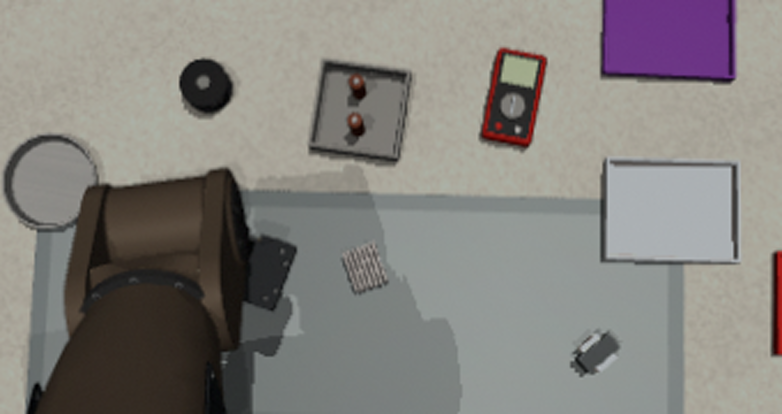

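Both cells stand upright in the bin, at (357,85) and (356,123) in the crop. Next is the capacitor.

move_arm --commands '[[[0.06, -0.04, -0.95], 0, 1], [[0, 0, -0.95], 0, 1], [[0, 0, -0.95], 0, 1], [[0, 0, -0.95], 0, 1], [[0, 0, -0.95], 0, 1], [[0, 0, -0.34], 0, 1], [[0, 0, 0], 0, -1], [[0, 0, 0], 0, -1], [[0, 0, 0], 0, -1], [[0, 0, 0], 0, -1], [[0, 0, 0], 0, -1], [[0, 0, 0], 0, -1], [[0, 0, 0], 0, -1], [[0, 0, 0], 0, -1], [[0, 0, 0], 0, -1], [[0, 0, 0], 0, -1], [[0, 0, 0], 0, -1], [[0, 0, 0], 0, -1], [[0, 0, 0], 0, -1], [[0, 0, 0], 0, -1]]'

```text
t: 15.68
eef_pos: [441.9, 135.0, 194.2]
tcp_rot: [3.141, 0.0, 2.827]
ft_force: [0.2, 1.9, 4.0]
opening: 0.366
grip_force: 30.0
```

move_arm --commands '[[[0, 0, 0.5], 0, -1], [[0, 0, 1], 0, -1], [[0, 0, 1], 0, -1], [[0, 0, 1], 0, -1], [[0.37, 0.9, 0], 0, -1], [[0.37, 0.9, 0], 0, -1], [[0.37, 0.9, 0], 0, -1], [[0.37, 0.9, 0], 0, -1], [[0.37, 0.9, 0], 0, -1], [[0.37, 0.9, 0], 0, -1], [[0.37, 0.9, 0], 0, -1], [[0.37, 0.9, 0], 0, -1], [[0.37, 0.9, 0], 0, -1], [[0, 0, 0], 0, -1], [[0, 0, 0], 0, -1]]'

```text
t: 16.93
eef_pos: [541.6, 378.9, 298.2]
tcp_rot: [-3.141, -0.001, 2.828]
ft_force: [-0.0, 0.0, -1.2]
opening: 0.359
grip_force: 30.0
```

```bash
python3 look.py dish 25 w6
```

```text
[541.4 378.  298.4] [-3.140e+00 -1.000e-03  2.828e+00] 17.0
[329. 192.] 0.85 at [529.2 388.3  25. ] bbox px [250. 132.] [407. 260.] rect [533.4 387.2 118.1  95.9  68.8] False
```

View pics/w6.png

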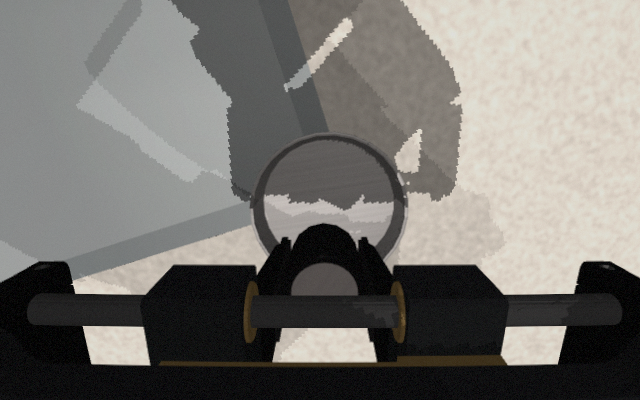

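The capacitor is held above the dish, whose rim runs from (250,200) to (407,200). It needs a small shift of +2, +4 mm before I lower it.

move_arm --commands '[[[0.08, 0.12, -0.95], 0, -1], [[0, 0, -0.95], 0, -1], [[0, 0, -0.95], 0, -1], [[0, 0, -0.3], 0, -1], [[0, 0, -0.17], 0, -1], [[0, 0, 0], 0, -1], [[0, 0, 0], 0, -1], [[0, 0, 0], 0, 0.1], [[0, 0, 0], 0, 0.1], [[0, 0, 0], 0, 0.1], [[0, 0, 0], 0, 0.1], [[0, 0, 0], 0, 0.1], [[0, 0, 0], 0, 0.1], [[0, 0, 0.4], 0, 0.1], [[0, 0, 0.8], 0, 0.1], [[0, 0, 1], 0, 1], [[0, 0, 1], 0, 1], [[0, 0, 1], 0, 1], [[0, 0, 0.6], 0, 1]]'

```text
t: 18.62
eef_pos: [544.1, 381.6, 347.9]
tcp_rot: [3.139, 0.003, 2.827]
ft_force: [0.5, 0.7, 0.3]
opening: 0.776
grip_force: 0.0
```

move_arm --commands '[[[-0.24, -1, 0], 0, 1], [[-0.24, -1, 0], 0, 1], [[-0.24, -1, 0], 0, 1], [[-0.24, -1, 0], 0, 1], [[-0.24, -1, 0], 0, 1], [[-0.24, -1, 0], 0, 1], [[-0.24, -1, 0], 0, 1], [[-0.24, -1, 0], 0, 1], [[-0.24, -1, 0], 0, 1], [[-0.24, -1, 0], 0, 1], [[-0.24, -1, 0], 0, 1], [[-0.24, -1, 0], 0, 1], [[-0.24, -1, 0], 0, 1], [[0, 0, 0], 0, 1], [[0, 0, 0], 0, 1]]'

```text
t: 19.87
eef_pos: [450.4, -9.5, 344.3]
tcp_rot: [3.141, 0.001, 2.824]
ft_force: [0.3, -0.5, 0.5]
opening: 0.999
grip_force: 0.0
```

```bash
cat > box.py <<'E'
from h import *
import sys
from scipy.optimize import minimize
n,name=sys.argv[1],sys.argv[2]; D=np.array(sys.argv[3:6],float)  # box, bottom on table
p=read_camera("wrist"); save(p,name); s=env.state(); print(s["eef_pos"].round(1),s["tcp_rot"].round(3),round(s["t"],1))
q=cut_out(n,p)[0]; m=q["region"]; x0=ray(p,q["at"],D[2]/2)[:2]
C=np.array([[i,j,k] for i in(-.5,.5) for j in(-.5,.5) for k in(0,1)])*D
def f(x):
    c,w=np.cos(x[2]),np.sin(x[2]); P=C@np.array([[c,w,0],[-w,c,0],[0,0,1]])+[x[0],x[1],0]
    k=np.zeros(m.shape,np.uint8); cv2.fillConvexPoly(k,cv2.convexHull((proj(p,P)*16).round().astype(np.int32)),1,shift=4)
    return -(m&(k>0)).sum()/(m|(k>0)).sum()
rs=[]
for y in np.arange(0,np.pi,.3):
    v=np.r_[x0,y]; rs.append(minimize(f,v,method="Nelder-Mead",options=dict(initial_simplex=[v,v+[6,0,0],v+[0,6,0],v+[0,0,.15]])))
rs.sort(key=lambda r:r.fun)
for b in rs[:4]: print("fit",b.x.round(2),"iou",round(-b.fun,3),"to go",(b.x[:2]-s["eef_pos"][:2]).round(1))
print(round(q["confidence"],2),q["at"],"tool closing-line angle",s["tcp_rot"][2]-np.pi/2)
E
python3 box.py heatsink_center w7 50 40 30
```

```text
[450.6  -8.6 344.2] [3.141e+00 1.000e-03 2.825e+00] 19.9
fit [ 4.490e+02 -1.116e+01  3.900e-01] iou 0.95 to go [-1.6 -2.6]
fit [ 4.4925e+02 -1.1240e+01  3.8000e-01] iou 0.949 to go [-1.3 -2.6]
fit [448.9  -11.32   3.53] iou 0.949 to go [-1.7 -2.7]
fit [ 4.494e+02 -1.116e+01  3.800e-01] iou 0.948 to go [-1.2 -2.6]
0.73 [318.3, 192.9] tool closing-line angle 1.2543893445134686
```

View pics/w7.png

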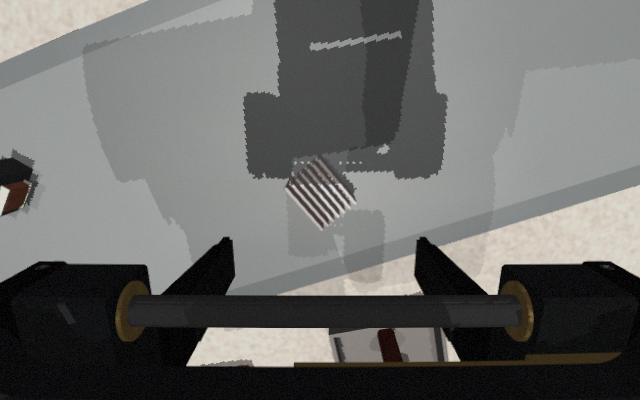

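The heatsink is at (320,193), with its fins running from upper left to lower right, which matches the fit (yaw 0.39). The gripper turns +0.706 to close across the fins.

move_arm --commands '[[[-0.05, -0.09, 0], 0.98, 1], [[0, 0, 0], 0.98, 1], [[0, 0, 0], 0.98, 1], [[0, 0, 0], 0.98, 1], [[0, 0, -0.95], 0.98, 1], [[0, 0, -0.95], 0.98, 1], [[0, 0, -0.95], 0.98, 1], [[0, 0, -0.95], 0.98, 1], [[0, 0, -0.7], 0.98, 1], [[0, 0, -0.48], 0, 1], [[0, 0, 0], 0, 0.2], [[0, 0, 0], 0, 0.2], [[0, 0, 0], 0, 0.2], [[0, 0, 0], 0, 0.2], [[0, 0, 0], 0, 0.2]]'

```text
t: 21.22
eef_pos: [449.3, -10.9, 195.1]
tcp_rot: [-3.141, 0.002, -2.751]
ft_force: [0.0, -0.4, -0.3]
opening: 0.705
grip_force: 0.0
```

move_arm --commands '[[[0, 0, 0], 0, -1], [[0, 0, 0], 0, -1], [[0, 0, 0], 0, -1], [[0, 0, 0], 0, -1], [[0, 0, 0], 0, -1], [[0, 0, 0], 0, -1], [[0, 0, 0], 0, -1], [[0, 0, 0], 0, -1], [[0, 0, 0], 0, -1]]'

```text
t: 21.97
eef_pos: [449.1, -11.1, 194.3]
tcp_rot: [-3.142, 0.0, -2.751]
ft_force: [-0.3, 0.1, 5.4]
opening: 0.419
grip_force: 29.9
```

move_arm --commands '[[[0, 0, 0.5], 0, -1], [[0, 0, 1], 0, -1], [[0, 0, 1], 0, -1], [[0, 0, 1], 0, -1], [[0.21, -0.94, 0], -0.98, -1], [[0.21, -0.94, 0], -0.98, -1], [[0.21, -0.94, 0], -0.98, -1], [[0.21, -0.94, 0], -0.98, -1], [[0.21, -0.94, 0], -0.98, -1], [[0.21, -0.94, 0], 0, -1], [[0.21, -0.94, 0], 0, -1], [[0.21, -0.94, 0], 0, -1], [[0.21, -0.94, 0], 0, -1], [[0.21, -0.94, 0], 0, -1], [[0.21, -0.94, 0], 0, -1], [[0.21, -0.94, 0], 0, -1], [[0, 0, 0], 0, -1], [[0, 0, 0], 0, -1]]'

```text
t: 23.47
eef_pos: [524.4, -350.6, 298.3]
tcp_rot: [3.141, -0.001, 3.139]
ft_force: [0.0, -0.4, -1.5]
opening: 0.416
grip_force: 29.9
```

```bash
python3 look.py tray 20 w8
```

```text
[ 524.3 -349.6  298.4] [ 3.140e+00 -1.000e-03  3.139e+00] 23.5
[54. 75.] 0.94 at [ 425.7 -539.5   20. ] bbox px [0. 0.] [121. 152.] rect [ 428.1 -544.5   94.7  103.1   88.7] False
[258. 179.] 0.71 at [ 501.5 -398.8   20. ] bbox px [165. 128.] [392. 276.] rect [ 522.5 -382.1  165.3  117.2   89.7] False
```

View pics/w8.png

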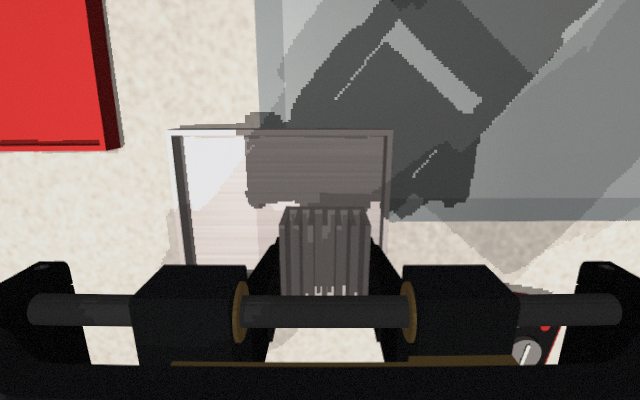

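The heatsink is held level over the right half of the silver tray (rim from (170,130) to (392,132)), about +33 mm along the tray's y. I'll lower it here.

move_arm --commands '[[[0, 0, -0.95], 0, -1], [[0, 0, -0.95], 0, -1], [[0, 0, -0.95], 0, -1], [[0, 0, -0.3], 0, -1], [[0, 0, -0.18], 0, -1], [[0, 0, 0], 0, -1], [[0, 0, 0], 0, -1], [[0, 0, 0], 0, 0.08], [[0, 0, 0], 0, 0.08], [[0, 0, 0], 0, 0.08], [[0, 0, 0], 0, 0.08], [[0, 0, 0], 0, 0.08], [[0, 0, 0.4], 0, 0.08], [[0, 0, 0.8], 0, 0.08], [[0, 0, 1], 0, 1], [[0, 0, 1], 0, 1], [[0, 0, 1], 0, 1], [[0, 0, 0.6], 0, 1]]'

```text
t: 25.07
eef_pos: [524.6, -349.4, 347.5]
tcp_rot: [-3.139, 0.003, 3.14]
ft_force: [0.0, 0.2, -0.1]
opening: 0.763
grip_force: 0.0
```

move_arm --commands '[[[-0.83, 0.27, 0], -1, 1], [[-0.83, 0.27, 0], -1, 1], [[-0.83, 0.27, 0], -1, 1], [[-0.83, 0.27, 0], -1, 1], [[-0.83, 0.27, 0], -1, 1], [[-0.83, 0.27, 0], -1, 1], [[-0.83, 0.27, 0], -1, 1], [[0, 0, 0], -1, 1], [[0, 0, 0], -1, 1], [[0, 0, 0], -1, 1], [[0, 0, 0], -1, 1], [[0, 0, 0], -1, 1], [[0, 0, 0], -1, 1], [[0, 0, 0], -1, 1], [[0, 0, 0], -1, 1], [[0, 0, 0], -1, 1], [[0, 0, 0], -1, 1], [[0, 0, 0], -1, 1], [[0, 0, 0], 0, 1], [[0, 0, 0], 0, 1]]'

```text
t: 26.73
eef_pos: [350.3, -292.7, 343.9]
tcp_rot: [3.141, 0.001, 1.703]
ft_force: [0.1, -0.4, 0.6]
opening: 0.998
grip_force: 0.0
```

```bash
sed -i 's/^C=.*/C=np.array([[i,j,k] for i in(-.5,.5) for j in(-.5,.5) for k in(0,1)])*D; C2=None if len(sys.argv)<7 else np.array([[i*26,j*38,k] for i in(-.5,.5) for j in(-.5,.5) for k in(8,32)])/; s/^    k=np.zeros.*/    Rm=np.array([[c,w,0],[-w,c,0],[0,0,1]]); k=np.zeros(m.shape,np.uint8)\n    for B in (C,C2):\n        if B is not None: cv2.fillConvexPoly(k,cv2.convexHull((proj(p,B@Rm+[x[0],x[1],0])*16).round().astype(np.int32)),1,shift=4)/' box.py; python3 box.py transformer_center w9 48 22 40 T
```

```text
[ 350.3 -292.7  343.7] [3.141e+00 1.000e-03 1.703e+00] 26.8
fit [ 352.95 -290.      2.28] iou 0.961 to go [2.6 2.8]
fit [ 353.14 -290.3     2.27] iou 0.961 to go [2.8 2.4]
fit [ 353.07 -290.17    2.27] iou 0.961 to go [2.7 2.6]
fit [ 352.97 -289.85    2.27] iou 0.96 to go [2.6 2.9]
0.91 [326.4, 194.2] tool closing-line angle 0.13240045291157498
```

View pics/w9.png

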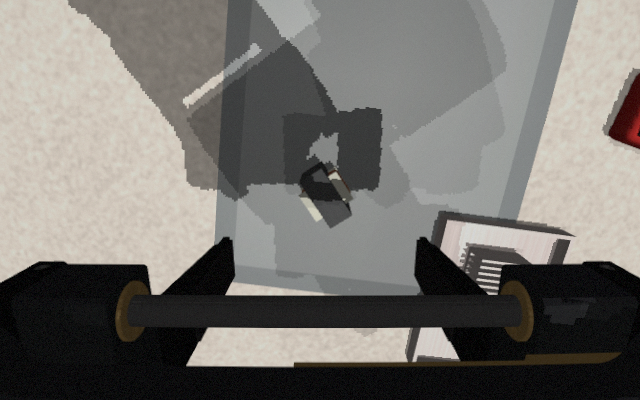

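The transformer's core runs from (312,170) to (340,220), with the winding on its long sides; this agrees with the fit (yaw -0.87). The gripper turns -1.0 rad and grips the end faces.

move_arm --commands '[[[0.09, 0.09, 0], -0.96, 1], [[0, 0, 0], -0.96, 1], [[0, 0, 0], -0.96, 1], [[0, 0, 0], -0.96, 1], [[0, 0, 0], -0.96, 1], [[0, 0, 0], -0.96, 1], [[0, 0, 0], -0.96, 1], [[0, 0, -0.5], -0.96, 1], [[0, 0, -0.95], -0.96, 1], [[0, 0, -0.95], -0.96, 1], [[0, 0, -0.95], -0.96, 1], [[0, 0, -0.95], -0.96, 1], [[0, 0, -0.5], -0.96, 1], [[0, 0, -0.15], 0, 1], [[0, 0, 0], 0, 0.2], [[0, 0, 0], 0, 0.2], [[0, 0, 0], 0, 0.2], [[0, 0, 0], 0, 0.2]]'

```text
t: 28.33
eef_pos: [353.2, -290.2, 195.9]
tcp_rot: [3.139, -0.0, 0.703]
ft_force: [0.4, -0.4, -0.4]
opening: 0.775
grip_force: 0.0
```

move_arm --commands '[[[0, 0, 0], 0, -1], [[0, 0, 0], 0, -1], [[0, 0, 0], 0, -1], [[0, 0, 0], 0, -1], [[0, 0, 0], 0, -1], [[0, 0, 0], 0, -1], [[0, 0, 0], 0, -1], [[0, 0, 0], 0, -1]]'

```text
t: 29.0
eef_pos: [353.1, -290.1, 195.0]
tcp_rot: [3.141, 0.0, 0.702]
ft_force: [-0.1, 0.7, 4.8]
opening: 0.502
grip_force: 30.0
```

move_arm --commands '[[[0, 0, 0.5], 0, -1], [[0, 0, 1], 0, -1], [[0, 0, 1], 0, -1], [[0, 0, 1], 0, -1], [[0.95, -0.73, 0], 0.985, -1], [[0.95, -0.73, 0], 0.985, -1], [[0.95, -0.73, 0], 0.985, -1], [[0.95, -0.73, 0], 0.985, -1], [[0.95, -0.73, 0], 0.985, -1], [[0.95, -0.73, 0], 0.985, -1], [[0, 0, 0], 0.985, -1], [[0, 0, 0], 0.985, -1], [[0, 0, 0], 0.985, -1], [[0, 0, 0], 0.985, -1], [[0, 0, 0], 0.985, -1], [[0, 0, 0], 0, -1], [[0, 0, 0], 0, -1]]'

```text
t: 30.42
eef_pos: [524.0, -421.4, 299.2]
tcp_rot: [-3.141, -0.001, 1.566]
ft_force: [0.5, -0.8, -3.5]
opening: 0.503
grip_force: 30.0
```

```bash
python3 look.py tray 20 w10
```

```text
[ 524.  -421.4  299.3] [-3.141e+00 -1.000e-03  1.566e+00] 30.5
[328. 146.] 0.91 at [ 528.5 -371.8   20. ] bbox px [236.  39.] [419. 262.] rect [ 527.3 -381.7  164.   126.1   89.4] False
[266. 345.] 0.91 at [ 473.8 -542.    20. ] bbox px [254. 328.] [275. 361.] rect [ 472.7 -541.8   34.6   18.5   87.3] False
[588. 158.] 0.56 at [ 723.7 -381.2   20. ] bbox px [520.  37.] [639. 259.] rect [ 733.4 -380.4  166.   103.5   89.2] False
```

View pics/w10.png

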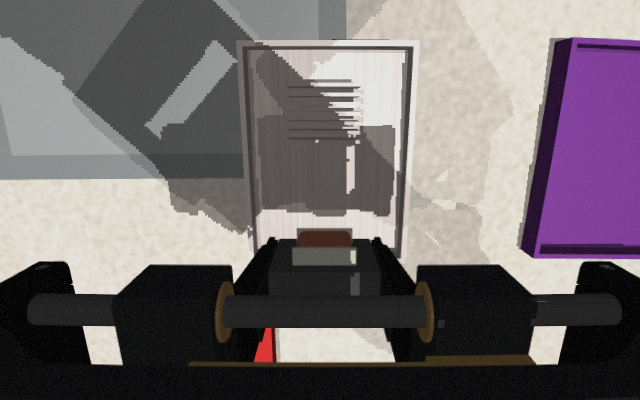

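The transformer is held level over the tray's free half (foot at about (325,240)), and the heatsink sits at (325,110), well clear. I'll lower and release it.

move_arm --commands '[[[0, 0, -0.95], 0, -1], [[0, 0, -0.95], 0, -1], [[0, 0, -0.95], 0, -1], [[0, 0, -0.3], 0, -1], [[0, 0, -0.18], 0, -1], [[0, 0, 0], 0, -1], [[0, 0, 0], 0, -1], [[0, 0, 0], 0, 0.24], [[0, 0, 0], 0, 0.24], [[0, 0, 0], 0, 0.24], [[0, 0, 0], 0, 0.24], [[0, 0, 0], 0, 0.24], [[0, 0, 0.4], 0, 0.24], [[0, 0, 0.8], 0, 0.24], [[0, 0, 1], 0, 1], [[0, 0, 1], 0, 1], [[0, 0, 1], 0, 1], [[0, 0, 1], 0, 1]]'

```text
t: 32.02
eef_pos: [523.9, -421.3, 358.4]
tcp_rot: [3.141, 0.0, 1.569]
ft_force: [0.7, 0.3, -0.7]
opening: 0.841
grip_force: 0.0
```

move_arm --commands '[[[-0.9, 0.6, 0], 0, 1], [[-0.9, 0.6, 0], 0, 1], [[-0.9, 0.6, 0], 0, 1], [[-0.9, 0.6, 0], 0, 1], [[0, 0.8, 0], 0, 1], [[0, 0.8, 0], 0, 1], [[0, 0.8, 0], 0, 1], [[0, 0, 0], 0, 1], [[0, 0, 0], 0, 1]]'

```text
t: 32.77
eef_pos: [416.1, -276.8, 356.9]
tcp_rot: [3.141, 0.001, 1.57]
ft_force: [-1.0, 0.1, 0.7]
opening: 1.001
grip_force: 0.0
```

```bash
python3 - <<'E'
from h import *
p=read_camera("top"); cv2.imwrite("pics/final.png",cv2.resize(p["image"][90:310,120:480,::-1],None,fx=2.2,fy=2.2,interpolation=2)); print(env.state()["eef_pos"])
for n,z in(("spool_center",20),("meter_center",14)): print(n,ray(p,search_frame(n,p)[0]["at"],z).round())
E
```

```text
[ 416.26690441 -277.58978852  356.73129595]
spool_center [679. 188.  20.]
meter_center [ 670. -190.   14.]
```

View pics/final.png

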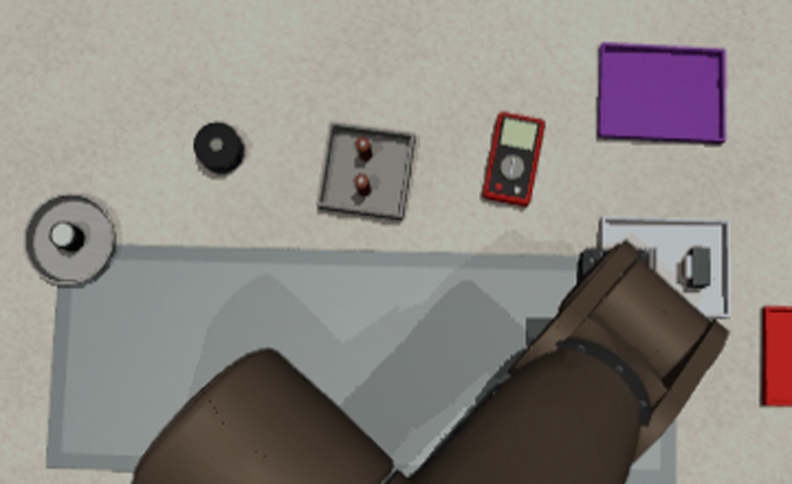

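The cells stand in the bin at (363,148) and (362,184), the capacitor stands in the dish at (65,236), and the transformer stands in the tray at (695,267). The arm partly hides the heatsink at (645,260), but the previous picture showed it lying square in the tray. The spool and meter have not moved.

```bash
python3 -c "
from cell import env
print(env.job_done())"
```

```text
the job is handed in; nothing more can be done
None
```

I handed the job in at about 33 s of the 131 s allowed; no verdict came back. Both cells stand in the square bin, the capacitor stands in the dish, the heatsink and transformer are side by side in the tray, and the spool and multimeter were left where they were.

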